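# Route the dispensing manifold to the dish and open the supply

### The job

A petri dish stands under one of the four outlets of the dispensing manifold; the other outlets have square drip trays. With a fingertip, push the selector pointer round until it points straight at the outlet above the dish, and only then push the shut-off lever a quarter turn, fully open to its stop. Only push the two levers, never take them between the fingers, and leave the dish, the trays and the things standing around where they are.

Things in the scene. Friction and masses are not known exactly. Their poses are not given: they have to be found in the camera images.
- manifold: fixed metal dispensing manifold. Origin on the bench under the selector's vertical axis; x away from the four outlets (they fan out towards -x, the robot's side), z up. A supply pipe (top 56 mm up) runs along -y to the shut-off valve, ending at y = -253 mm. Selector housing: flange radius 45 mm, dial disc radius 40 mm, its top 70 mm up; only the pointer and its hub are higher
- shutoff_axis (a point): point on the vertical axis of the shut-off lever, at the lever's mid height, 98.5 mm above the bench; in the manifold's frame at x = 0, y = -190 mm. The valve's body below is 21 mm in radius up to 66 mm above the bench, then a stem of radius 10 mm
- selector (a joint): selector pointer angle, rad. 0: along the manifold's -x; grows counter-clockwise seen from above (arm along (-cos q, -sin q) in the manifold's frame). Stops at -2.2 and 1.75; outlets at -1.30, -0.433, 0.433, 1.30; starts short of the first, between -2.1 and -1.65. No detents: friction about 0.12 N m, stays where it is left
- selector_tip (a point): pointed end of the selector pointer, 76 mm from its axis, at the arm's mid height, 96.5 mm above the bench. The arm is a white bar 12 mm wide, 14 mm high (89.5 to 103.5 mm up) on a white hub of radius 19 mm, top 112 mm up. Site axes: x from the tip back to the hub, y across the bar, z up
- shutoff (a joint): shut-off lever angle, rad. 0: shut, lever along the manifold's -x, square to the pipe; 1.571: fully open at its stop, along -y, in line with the pipe and away from the selector; grows counter-clockwise seen from above (arm along (-cos q, -sin q)). Starts between 0 and 0.1. Friction about 0.15 N m, stays where it is left
- shutoff_tip (a point): free end of the shut-off lever, 80 mm from its axis, at mid height, 98.5 mm above the bench. The grip is a grey sleeve from 25 to 80 mm off the axis, 16 mm wide, 14 mm high (91.5 to 105.5 mm up); hub radius 14 mm, top 108 mm up. Site axes: x from the tip back to the hub, y across the lever, z up
- outlet_0 (a point): mouth of outlet 0: a thin steel spout reaching out 105 mm from the selector's axis, its white nozzle mouth 28 mm above the bench (spout top 53 mm). The selector points straight at this outlet when joint selector reads -1.3
- outlet_1 (a point): mouth of outlet 1: a thin steel spout reaching out 105 mm from the selector's axis, its white nozzle mouth 28 mm above the bench (spout top 53 mm). The selector points straight at this outlet when joint selector reads -0.433
- outlet_2 (a point): mouth of outlet 2: a thin steel spout reaching out 105 mm from the selector's axis, its white nozzle mouth 28 mm above the bench (spout top 53 mm). The selector points straight at this outlet when joint selector reads 0.433
- outlet_3 (a point): mouth of outlet 3: a thin steel spout reaching out 105 mm from the selector's axis, its white nozzle mouth 28 mm above the bench (spout top 53 mm). The selector points straight at this outlet when joint selector reads 1.3
- dish: round petri dish with pale filling, 61 mm across and 15 mm high, loose, standing under one of the outlets (its centre within 10 mm of below the mouth); origin at the centre of its underside
- tray_1: shallow square steel drip tray, 52 x 52 x 9 mm, loose, standing under an outlet that is not in use; origin at the centre of its underside
- tray_2: shallow square steel drip tray, 52 x 52 x 9 mm, loose, standing under an outlet that is not in use; origin at the centre of its underside
- tray_3: shallow square steel drip tray, 52 x 52 x 9 mm, loose, standing under an outlet that is not in use; origin at the centre of its underside
- bottle: small white reagent bottle with a blue cap, 42 mm across, 68 mm high, loose bystander behind the supply pipe; origin at the centre of its underside
- orange_bottle: clear bottle with an orange cap, 56 mm across, 99 mm high, loose bystander behind the selector; origin at the centre of its underside
- marker: marker pen with a black cap, 126 mm long along its y, 14 mm high, lying on the bench behind the shut-off valve, loose bystander; origin at the centre of its underside
Not all that is in view belongs to the job. Several things look just like the dish: the one meant starts farthest to the robot's right.

How it is judged (in metres and radians):
On the way, in this order (a step that is already met when the one before it is completed fails the run):
1. the selector points at the outlet above the dish while the shut-off is still shut (((horizontal distance between dish and outlet_0 below 0.03 m and value of joint selector between -1.43 and -1.17 rad) or (horizontal distance between dish and outlet_1 below 0.03 m and value of joint selector between -0.563 and -0.303 rad) or (horizontal distance between dish and outlet_2 below 0.03 m and value of joint selector between 0.303 and 0.563 rad) or (horizontal distance between dish and outlet_3 below 0.03 m and value of joint selector between 1.17 and 1.43 rad)) and value of joint shutoff below 0.3 rad), for 0.2 s.
2. the shut-off lever is pushed fully open (((horizontal distance between dish and outlet_0 below 0.03 m and value of joint selector between -1.43 and -1.17 rad) or (horizontal distance between dish and outlet_1 below 0.03 m and value of joint selector between -0.563 and -0.303 rad) or (horizontal distance between dish and outlet_2 below 0.03 m and value of joint selector between 0.303 and 0.563 rad) or (horizontal distance between dish and outlet_3 below 0.03 m and value of joint selector between 1.17 and 1.43 rad)) and value of joint shutoff above 1.45 rad), for 0.2 s.
At the end, for the whole second after the job is handed in: The selector pointer is within 0.13 rad (7 degrees) of the outlet above the dish, the shut-off lever is open past 1.45 rad (its stop is at 1.571), both are at rest, the dish and trays are within 15 mm and the bystanders within 20 mm of where they stood (all of step 2 and velocity of joint selector between -0.05 and 0.05 rad/s and velocity of joint shutoff between -0.05 and 0.05 rad/s and not (distance of any of dish, tray_1, tray_2, tray_3 from where it was at the start of the episode above 0.015 m) and not (distance of any of bottle, orange_bottle, marker from where it was at the start of the episode above 0.02 m)); the robot touches nothing.
It fails at once if the supply is opened (shut-off beyond 0.3 rad) while the selector does not point at the dish's outlet (value of joint shutoff above 0.3 rad and not ((horizontal distance between dish and outlet_0 below 0.03 m and value of joint selector between -1.43 and -1.17 rad) or (horizontal distance between dish and outlet_1 below 0.03 m and value of joint selector between -0.563 and -0.303 rad) or (horizontal distance between dish and outlet_2 below 0.03 m and value of joint selector between 0.303 and 0.563 rad) or (horizontal distance between dish and outlet_3 below 0.03 m and value of joint selector between 1.17 and 1.43 rad))).
It fails at once if a lever is taken between the fingers ((y of the grasp point in the frame of selector_tip between -0.005 and 0.005 m and x of the grasp point in the frame of selector_tip between -0.005 and 0.06 m and z of the grasp point in the frame of selector_tip between -0.02 and 0.02 m) or (y of the grasp point in the frame of shutoff_tip between -0.005 and 0.005 m and x of the grasp point in the frame of shutoff_tip between -0.005 and 0.06 m and z of the grasp point in the frame of shutoff_tip between -0.02 and 0.02 m)).
It fails at once if the dish or a drip tray is shifted by more than 15 mm or lifted (distance of any of dish, tray_1, tray_2, tray_3 from where it was at the start of the episode above 0.015 m).
It fails at once if a bystander is shifted by more than 20 mm or lifted (distance of any of bottle, orange_bottle, marker from where it was at the start of the episode above 0.02 m).
It also fails if it takes over 48 s, if anything falls off the work surface, if the arm or the gripper's body presses on something with over 40 N, if the wrist force passes 120 N, or if a joint passes its speed limit or range.

### The arm

A 6-joint arm with a two-finger parallel gripper is mounted at the origin on a cart in front of the work surface, level with it; the furniture and walls round the work are solid. World frame = base frame: x ahead of the robot, y to its left, z up, the work surface at z = 0. Lengths are in mm, angles in rad, forces in N, time in s.
With the tool pointing down it reaches from about 250 to 850 mm from the base axis. Payload 12.5 kg.
Tool frame: the origin (TCP) lies between the finger pads; the fingertips stand 22 mm ahead of it and the grasp point (between the pads) lies 3 mm ahead of it; z points along the fingers, x is the direction in which the jaws open and shut, and the axes are right-handed (so a half turn about z gives the same grasp; the last joint's range is limited). The gripper opens to 93 mm and grips with 3 to 60 N. Pads are 15 mm wide; open, the fingers measure 128 mm over their backs; the gripper's body (75 mm by 188 mm) begins 65 mm behind the grasp point.
Start: joints at [1.044, 0.351, 1.652, -0, 1.139, -0.085], TCP at [235.13, 497.191, 240.633] pointing down, gripper open.
Joint ranges: [-2.75, 2.75], [-0.79, 2.1], [0.01, 2.65], [-1.57, 4.71], [0.07, 3.14], [-2.87, 2.87]. Speed limits (rad/s): [2.22, 2.22, 2.79, 3.14, 3.14, 3.14].

### API

Orientations are given as a 3x3 rotation matrix whose columns are the frame's x, y, z axes.
In Python, from bench import telemetry, cams, sign_off gives the robot as it stands.
- The arm moves only by the tool send_rows, never from a script. Its argument "plan" is a list of rows, each a list of 3 entries, a list of its own where there are three numbers: the shift along the world's x, y, z in cm, then the turn, a rotation vector about the world's x, y, z in degrees, then the opening, from -1 (shut) to 1 (fully open), so that 0 is half open. A call has 1 to 5 rows; each row is the pose to reach, as a shift and turn from the pose commanded when the call began; what a row does not reach only later rows make up. A row lasts 1/8 s, in which the tool goes at most 62.5 mm and 10.7 degrees, less where a joint would pass 70% of its speed; a pose out of reach is approached as far as the arm can. A call with a gripper value outside its range is refused whole. The fingers move at their own pace and stop on an object; the grip force is fixed at half the most. Time passes only in rows, so rows that repeat a pose let the fingers close. It gives the time, the measured TCP pose, the force and the opening at its end, in the units of the state.
- telemetry.get_obs(): the state, without advancing time (a new reading comes with each control period).
- cams.capture(name): name is "side" or "top"; returns (picture, depth): 400x640x3 uint8, red, green, blue; 400x640 float32, mm along the optical axis (not along the pixel's ray), 0 where there is no reading.
- cams.calibration(name): a dict with "camera_matrix" (3x3 intrinsics, pixels), "world_to_cam" (4x4, takes a point from world to camera coordinates). Camera axes: x right, y down, z forward; pixel columns grow to the right and rows downward; lengths in mm; the calibration is good to about 2 mm. A picture is of the moment at which its call begins. calibration takes no time and is no camera call.
- sign_off(): hands the job in, once; it reports no verdict.
The state is a dict: "time_s": time; "joint_positions": joint angles; "qvel": joint speeds; "joint_efforts": joint torques, N m; "tcp_pos": TCP position; "tcp_rot": TCP orientation; "ft_force": force on the tool from outside, world axes, zero at the start; "moment": the same for the moment, N m; "grip_width": finger opening in mm.
Only numpy, scipy, OpenCV 4.12 (cv2) and the standard library are available. Lean on these libraries where they do the work, as an engineer would, in place of code of your own. Each camera call takes 0.05 s, during which the arm holds its last target.

## Working session

There is one attempt and no reset: what is moved stays moved. The work goes in short steps, Python scripts to look and compute and a tool call to move; the robot and the scene stay as the last step left them, time stands still between calls to the robot, and variables do not carry over. Pictures are saved under pics/ and viewed, and the job is handed in when it is done.

Besides the shell and the picture viewer there is one more tool, called as name(argument=value, ...) on one line, values as JSON. send_rows: Moves the arm, as the interface text tells. Its arguments: {"type":"object","properties":{"plan":{"type":"array"}},"required":["plan"]}

```bash
mkdir -p pics; python3 - <<'E'
from bench import telemetry, cams
import cv2,numpy as np
o=telemetry.get_obs();print(o['time_s'],o['tcp_pos'],o['tcp_rot'],o['grip_width'])
for n in("side","top"):
    p,d=cams.capture(n);cv2.imwrite(f"pics/{n}0.png",p[:,:,::-1]);np.save(f"{n}0_d.npy",d)
    print(n,cams.calibration(n))
E
```

```text
0.0 [234.96466857 496.92530741 240.09759075] [[ 4.27543417e-01  9.03994599e-01 -6.25649430e-04]
 [ 9.03994025e-01 -4.27543856e-01 -1.02673450e-03]
 [-1.19565501e-03 -1.26609771e-04 -9.99999277e-01]] 93.14161640636546
side {'camera_matrix': array([[441.95857709,   0.        , 328.17883678],
       [  0.        , 441.95857709, 203.96267975],
       [  0.        ,   0.        ,   1.        ]]), 'world_to_cam': array([[ 9.62913473e-01, -2.69372973e-01, -1.53572656e-02,
        -4.51031769e+02],
       [-1.84293776e-01, -6.15079157e-01, -7.66624702e-01,
         3.27752343e+02],
       [ 1.97062041e-01,  7.41023503e-01, -6.41911770e-01,
         6.45358886e+02],
       [ 0.00000000e+00,  0.00000000e+00,  0.00000000e+00,
         1.00000000e+00]])}
top {'camera_matrix': array([[441.21613939,   0.        , 318.40055078],
       [  0.        , 441.21613939, 197.51863772],
       [  0.        ,   0.        ,   1.        ]]), 'world_to_cam': array([[-2.49572828e-02, -9.99544565e-01,  1.69645833e-02,
         2.54591876e+02],
       [-9.89286492e-01,  2.22523665e-02, -1.44281216e-01,
         5.59414058e+02],
       [ 1.43838004e-01, -2.03837002e-02, -9.89391294e-01,
         8.50615074e+02],
       [ 0.00000000e+00,  0.00000000e+00,  0.00000000e+00,
         1.00000000e+00]])}
```

View pics/top0.png

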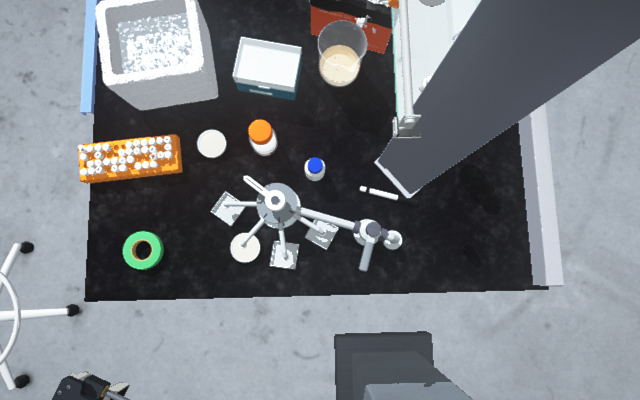

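View pics/side0.png

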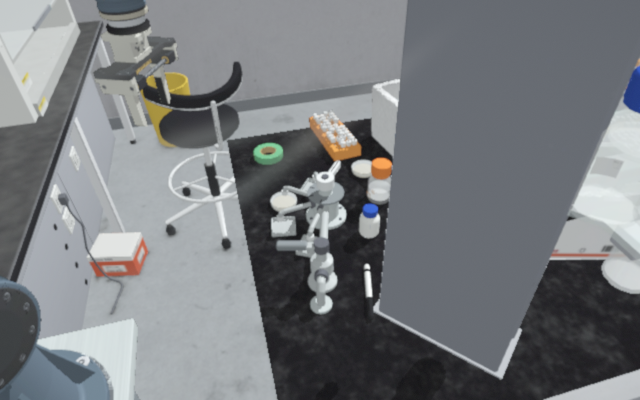

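```bash
cat > h.py <<'E'
from bench import cams
import numpy as np,cv2
def ray(n,uv,z):
    c=cams.calibration(n);K=c['camera_matrix'];T=c['world_to_cam'];R=T[:3,:3];t=T[:3,3]
    o=-R.T@t;d=R.T@np.linalg.solve(K,np.array([uv[0],uv[1],1.]));return (o+d*(z-o[2])/d[2])[:2]
def proj(n,P):
    c=cams.calibration(n);p=c['camera_matrix']@(c['world_to_cam']@np.append(P,1))[:3];return p[:2]/p[2]
def world(n,d):
    c=cams.calibration(n);K=c['camera_matrix'];T=c['world_to_cam']
    v,u=np.mgrid[:400,:640];X=np.stack([(u-K[0,2])/K[0,0]*d,(v-K[1,2])/K[1,1]*d,d],-1)
    return (X-T[:3,3])@T[:3,:3]
E
python3 - <<'E'
import cv2
a=cv2.imread('pics/top0.png')[130:290,190:420];cv2.imwrite('pics/topc.png',cv2.resize(a,None,fx=3.4,fy=3.4,interpolation=2))
a=cv2.imread('pics/side0.png')[140:330,230:420];cv2.imwrite('pics/sidec.png',cv2.resize(a,None,fx=3.1,fy=3.1,interpolation=2))
from h import *
d=np.load('top0_d.npy');W=world('top',d)
roi=np.zeros((400,640),bool);roi[150:290,195:375]=1
for lo,hi,nm in((88,94,'?'),(95,101,''),(101,105.5,'arm'),(106,109,'lever hub'),(109,114,'selhub')):
    m=roi&(W[...,2]>lo)&(W[...,2]<hi);n,l,s,c=cv2.connectedComponentsWithStats(m.astype(np.uint8))
    for i in range(1,n):
        if s[i,4]>8: 
            q=W[l==i];print(lo,hi,s[i],c[i].round(1),q.mean(0).round(1))
for uv in((211,143),(244,247)): print(ray('top',uv,15), W[uv[1],uv[0]])
E
```

```text
95 101 [366 235   9   7  33] [369.8 238.1] [478.3 149.   99.5]
101 105.5 [244 176  25  21 150] [255.9 185.3] [581.6 358.9 103.1]
101 105.5 [359 236  16  36 187] [366.4 255.1] [447.2 157.3 103.6]
106 109 [265 190  14  20  56] [269.7 198.6] [555.1 332.8 108. ]
106 109 [279 194   6  10  25] [282. 198.] [555.9 310.1 107.9]
106 109 [273 205   7   5  16] [276.1 207.2] [538.8 321.3 107.6]
106 109 [367 222   8  15  68] [371.  228.8] [494.8 147.3 107.2]
109 114 [265 191  20  19 189] [274.7 199.7] [552.7 323.4 110.6]
[689.29702079 463.13426647] [690.00862666 463.70996298  12.44883652]
[470.64476978 394.27343667] [469.8452851  391.02679585  36.7310118 ]
```

View pics/topc.png

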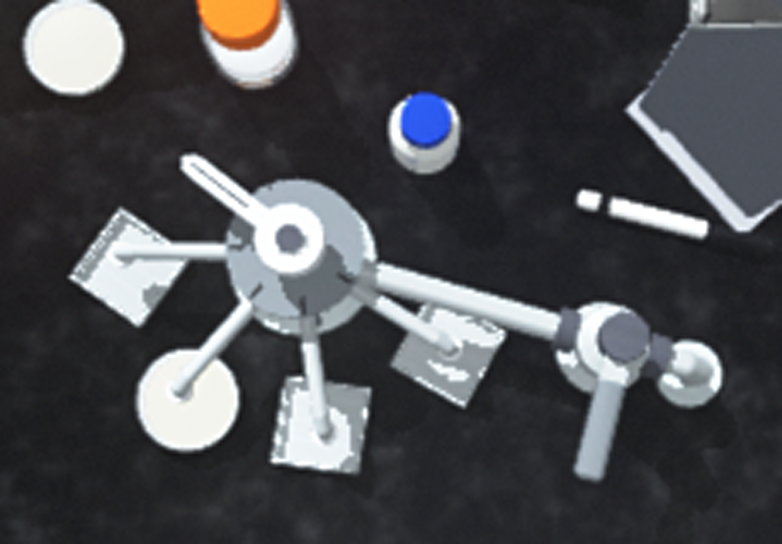

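View pics/sidec.png

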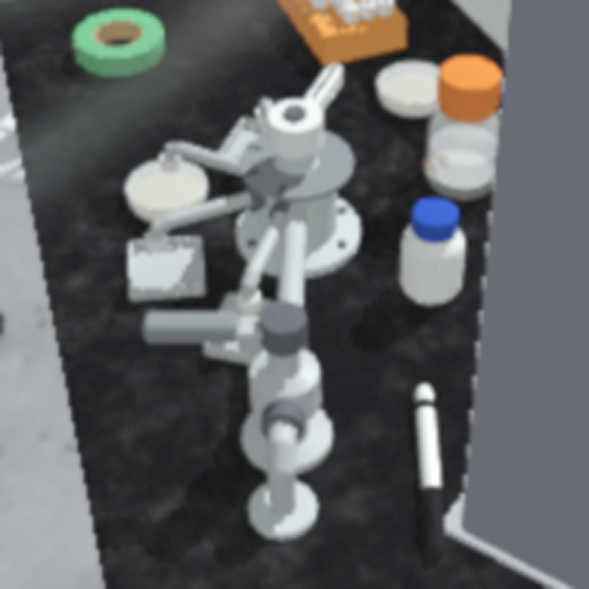

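The dish at the robot's right-most position is the disc at px (244,247), below outlet 1. The other disc at (211,143) is a decoy. The pointer runs up-left from the hub at (275,200), and the lever runs down from its hub at (373,228).

```bash
python3 - <<'E'
from h import *
S=ray('top',(275.3,200),112);L=ray('top',(373.5,228.3),108)
print('S',S,'L',L,np.linalg.norm(S-L))
y=(S-L)/np.linalg.norm(S-L);x=np.array([y[1],-y[0]])
def axes():
    return
print('x',x,'y',y)
t=ray('top',(190+187/3.4,130+162/3.4),103.5);lt=ray('top',(190+588/3.4,130+476/3.4),103.5)
for nm,o,p in(('sel',S,t),('lev',L,lt)):
    v=p-o;a,b=v@x,v@y;print(nm,p,np.hypot(a,b),np.arctan2(-b,-a))
D=ray('top',(190+187/3.4,130+402/3.4),13)
for q in(-1.3,-.433,.433,1.3):
    o=S+105*(-np.cos(q)*x-np.sin(q)*y);print(q,o,np.linalg.norm(o-D),proj('top',[*o,53]))
print(D,'end',L-63*y)
d=np.load('top0_d.npy');W=world('top',d)
for uv in((262,130),(315,165),(393,180),(410,195),(362,190),(398,198),(379,160),(407,195),(524,130)):print(uv,W[uv[1],uv[0]].round())
E
```

```text
S [551.76669702 322.24752231] L [495.65801787 142.69720312] 188.11300061369886
x [ 0.95448118 -0.29827114] y [0.29827114 0.95448118]
sel [596.522064  379.0938008] 72.35013649765419 -1.9348675895730727
lev [420.35293402 164.63503893] 78.43547853485607 0.01940674458084194
-1.3 [555.13499205 427.19348264] 93.61173584497382 [224.3212096  203.65262612]
-0.433 [473.93651893 392.72775626] 5.768537435485493 [241.86821205 244.62835701]
0.433 [447.65432099 308.62353033] 86.39472737333135 [285.33845445 257.17510433]
1.3 [494.78065637 234.05686991] 160.70829055898048 [323.09165683 231.9635193 ]
[468.17081913 392.54684188] end [476.86693604  82.56488864]
(262, 130) [690. 347.  98.]
(315, 165) [626. 247.  68.]
(393, 180) [604.  82.   3.]
(410, 195) [572.  47.   1.]
(362, 190) [583. 150.  13.]
(398, 198) [564.  75.  12.]
(379, 160) [645. 112.  18.]
(407, 195) [572.  54.   3.]
(524, 130) [ 701. -196.   25.]
```

```bash
python3 - <<'E'
from h import *
acc={}
for n in('top','side'):
    d=np.load(n+'0_d.npy') ;W=world(n,d);ok=(d>0)&(W[...,2]>130)&(W[...,2]<600)&(abs(W[...,1])<800)&(W[...,0]>150)&(W[...,0]<900)
    P=W[ok]
    for p in P:
        k=(n,int(p[0]//50)*50,int(p[1]//50)*50);a=acc.setdefault(k,[9999,0,0]);a[0]=min(a[0],p[2]);a[1]=max(a[1],p[2]);a[2]+=1
for k in sorted(acc):
    if acc[k][2]>5 : print(k,[int(v) for v in acc[k]])
E
```

```text
('side', 150, 400) [302, 346, 504]
('side', 150, 450) [340, 448, 109]
('side', 200, 350) [327, 345, 34]
('side', 200, 400) [221, 392, 1178]
('side', 200, 450) [218, 452, 1931]
('side', 200, 500) [218, 401, 39]
('side', 250, 400) [382, 391, 9]
('side', 250, 450) [312, 448, 835]
('side', 250, 500) [217, 427, 836]
('side', 250, 550) [227, 347, 211]
('side', 300, 550) [303, 345, 65]
('side', 550, 0) [130, 532, 8067]
('side', 550, 50) [151, 520, 29]
('side', 600, -50) [130, 543, 14732]
('side', 600, 0) [130, 534, 4629]
('side', 650, -150) [130, 553, 1984]
('side', 650, -100) [130, 553, 21205]
('side', 650, -50) [130, 543, 2168]
('side', 700, -150) [130, 554, 6101]
('side', 750, -200) [279, 292, 63]
('side', 750, -150) [278, 413, 2988]
('side', 750, -100) [132, 494, 4014]
('side', 750, 450) [135, 151, 8]
('side', 750, 500) [130, 152, 139]
('side', 750, 550) [130, 153, 137]
('side', 750, 600) [130, 153, 100]
('side', 800, -150) [250, 339, 663]
('side', 800, 600) [130, 154, 150]
('top', 250, 500) [217, 346, 987]
('top', 250, 550) [305, 347, 404]
('top', 300, 550) [303, 347, 158]
('top', 550,
[... 222 characters left out ...]
'top', 700, 50) [286, 293, 737]
('top', 700, 100) [279, 335, 586]
('top', 750, 0) [286, 344, 428]
('top', 750, 50) [285, 293, 997]
('top', 750, 100) [279, 334, 561]
('top', 750, 400) [130, 147, 17]
('top', 750, 450) [130, 153, 345]
('top', 750, 500) [130, 154, 382]
('top', 750, 550) [130, 153, 389]
('top', 750, 600) [130, 153, 333]
('top', 800, -50) [287, 291, 48]
('top', 800, 0) [286, 300, 614]
('top', 800, 50) [286, 311, 676]
('top', 800, 100) [278, 333, 264]
('top', 800, 400) [132, 149, 25]
('top', 800, 450) [130, 154, 290]
('top', 800, 600) [130, 154, 368]
('top', 850, 50) [131, 149, 15]
('top', 850, 100) [130, 158, 166]
('top', 850, 450) [130, 154, 296]
('top', 850, 600) [130, 153, 349]
```

send_rows(plan=[[[5,-2,0],[0,0,-3],-1],[[10,-4,0],[0,0,-6],-1],[[15,-6,0],[0,0,-9],-1],[[19,-8,0],[0,0,-12],-1],[[19,-8,0],[0,0,-12],-1]])

```text
time_s: 0.72
tcp_pos: [427.1, 415.7, 240.1]
tcp_rot: [[0.609, 0.793, -0.0], [0.793, -0.609, -0.001], [-0.001, 0.0, -1.0]]
ft_force: [0.1, -1.3, -0.7]
grip_width: 47.5
```

send_rows(plan=[[[5,-2,0],[0,0,0],-1],[[10,-4,0],[0,0,0],-1],[[15,-6,0],[0,0,0],-1],[[19.2,-7.7,0],[0,0,0],-1],[[19.2,-7.7,0],[0,0,0],-1]])

```text
time_s: 1.35
tcp_pos: [618.3, 339.3, 239.5]
tcp_rot: [[0.607, 0.794, -0.001], [0.794, -0.607, -0.0], [-0.001, -0.0, -1.0]]
ft_force: [0.5, -0.0, -1.0]
grip_width: 1.2
```

send_rows(plan=[[[0,0,-4],[0,0,0],-1],[[0,0,-8],[0,0,0],-1],[[0,0,-12],[0,0,0],-1],[[0,0,-13.6],[0,0,0],-1],[[0,0,-13.6],[0,0,0],-1]])

```text
time_s: 1.98
tcp_pos: [616.3, 340.8, 104.4]
tcp_rot: [[0.605, 0.796, -0.001], [0.796, -0.605, -0.0], [-0.001, -0.001, -1.0]]
ft_force: [-0.4, -0.7, 1.1]
grip_width: 0.4
```

```bash
cat > look.py <<'E'
import sys
from h import *
t=sys.argv[1]
for n,r in(('top',(130,290,190,420)),('side',(140,330,230,420))):
    p,d=cams.capture(n);np.save(f'{n}{t}_d.npy',d);cv2.imwrite(f'pics/{n}{t}.png',p[:,:,::-1])
    a=p[r[0]:r[1],r[2]:r[3],::-1];cv2.imwrite(f'pics/{n}{t}c.png',cv2.resize(a,None,fx=3,fy=3,interpolation=2))
a=cv2.imread(f'pics/top{t}c.png');b=cv2.imread(f'pics/side{t}c.png');h=max(a.shape[0],b.shape[0])
pad=lambda i:cv2.copyMakeBorder(i,0,h-i.shape[0],0,0,0)
m=np.hstack([pad(a),pad(b)]);s=min(800/m.shape[1],1);cv2.imwrite(f'pics/m{t}.png',cv2.resize(m,None,fx=s,fy=s))
E
python3 look.py 1
```

```text
(no output)
```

View pics/m1.png

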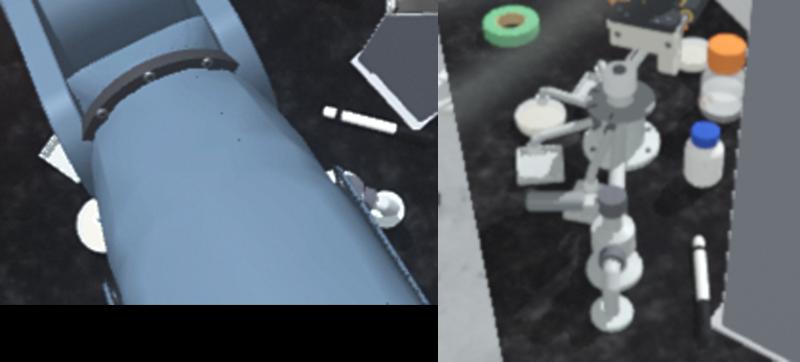

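```bash
python3 - <<'E'
import cv2
a=cv2.imread('pics/side1.png')[110:260,250:410];cv2.imwrite('pics/s1z.png',cv2.resize(a,None,fx=4,fy=4,interpolation=2))
from h import *
print(proj('side',[616,341,82]),proj('side',[616,341,104]))
E
```

```text
[350.58184954 177.27613503] [350.75720405 169.05633957]
```

View pics/s1z.png

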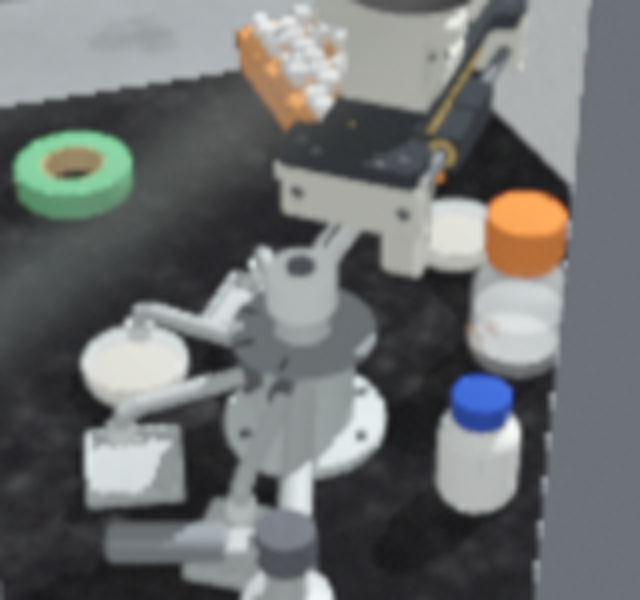

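```bash
cat > arc.py <<'E'
import numpy as np,sys
S=np.array([551.77,322.25]);L=np.array([495.66,142.7]);x=np.array([.95448,-.29827]);y=np.array([.29827,.95448])
def tcp(c,q,r=54,off=13.5):
    u=-np.cos(q)*x-np.sin(q)*y;t=np.sin(q)*x-np.cos(q)*y
    return c+r*u-t*off
if __name__=='__main__':
    for q in(-1.935,-1.8,-1.65,-1.5,-1.35,-1.2,-1.05,-.9,-.8,-.7,-.6,-.5,-.433):print('S',q,tcp(S,q).round(1),round(np.degrees(q+1.935),1))
    for q in np.append(np.arange(0,1.6,.15),1.571):print('L',q.round(2),tcp(L,q,54,15.5).round(1),round(np.degrees(q),1))
E
python3 arc.py; python3 -c "
from bench import telemetry as t;o=t.get_obs();print(o['tcp_pos'],o['joint_positions'],o['ft_force'])"
```

```text
S -1.935 [595.8 356.3] 0.0
S -1.8 [590.8 361.9] 7.7
S -1.65 [584.4 367.3] 16.3
S -1.5 [577.3 371.7] 24.9
S -1.35 [569.7 375. ] 33.5
S -1.2 [561.6 377. ] 42.1
S -1.05 [553.3 377.9] 50.7
S -0.9 [544.9 377.5] 59.3
S -0.8 [539.5 376.5] 65.0
S -0.7 [534.1 375. ] 70.8
S -0.6 [528.9 373. ] 76.5
S -0.5 [524.  370.5] 82.2
S -0.433 [520.8 368.5] 86.1
L 0.0 [448.7 173.6] 0.0
L 0.15 [444.7 166.2] 8.6
L 0.3 [441.7 158.4] 17.2
L 0.45 [440.  150.1] 25.8
L 0.6 [439.5 141.7] 34.4
L 0.75 [440.3 133.3] 43.0
L 0.9 [442.3 125.2] 51.6
L 1.05 [445.5 117.4] 60.2
L 1.2 [449.9 110.2] 68.8
L 1.35 [455.2 103.7] 77.3
L 1.5 [461.5  98.1] 85.9
L 1.57 [464.8  95.8] 90.0
[617.53318736 340.9163874  106.43510665] [ 4.38427507e-01  7.69990469e-01  1.30338430e+00  8.83938251e-05
  1.06598845e+00 -4.81671128e-01] [ 0.49870769 -1.35881806  0.49450599]
```

send_rows(plan=[[[-1.1,0.8,0],[0,0,0],-1],[[-2.1,1.6,0],[0,0,0],-1],[[-2.65,2.2,0],[0,0,8],-1],[[-3.27,2.7,0],[0,0,16],-1],[[-3.27,2.7,0],[0,0,16],-1]])

```text
time_s: 2.7
tcp_pos: [584.0, 368.0, 105.4]
tcp_rot: [[0.363, 0.932, 0.001], [0.932, -0.363, 0.0], [0.001, 0.001, -1.0]]
ft_force: [-0.5, 0.3, -0.2]
grip_width: 0.4
```

```bash
python3 look.py 2;python3 - <<'E'
import cv2
a=cv2.imread('pics/side2.png')[110:260,250:410];cv2.imwrite('pics/s2z.png',cv2.resize(a,None,fx=4,fy=4,interpolation=2))
E
```

```text
(no output)
```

View pics/s2z.png

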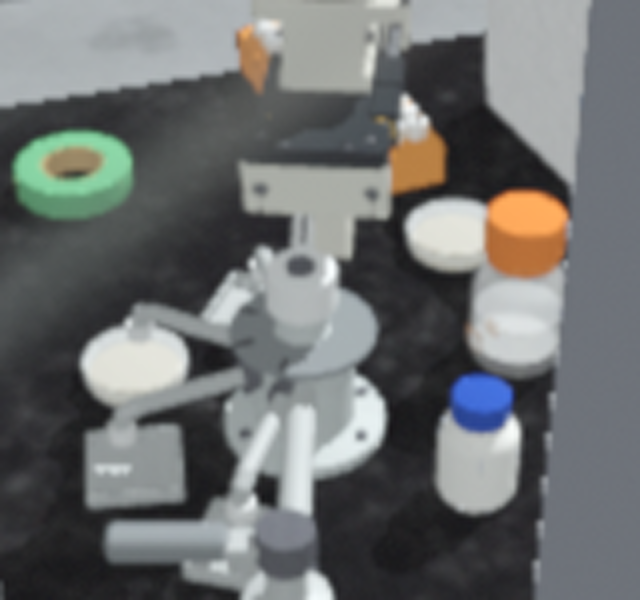

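send_rows(plan=[[[-0.71,0.45,0],[0,0,8.6],-1],[[-1.47,0.78,0],[0,0,17],-1],[[-2.28,0.98,0],[0,0,26],-1],[[-3.11,1.07,0],[0,0,34],-1],[[-3.11,1.07,0],[0,0,34],-1]])

```text
time_s: 3.42
tcp_pos: [553.2, 377.9, 104.7]
tcp_rot: [[-0.217, 0.976, -0.0], [0.976, 0.217, 0.0], [0.0, -0.0, -1.0]]
ft_force: [0.9, 0.1, 0.4]
grip_width: 0.5
```

```bash
python3 look.py 3;python3 - <<'E'
import cv2
a=cv2.imread('pics/side3.png')[110:260,250:410];cv2.imwrite('pics/s3z.png',cv2.resize(a,None,fx=4,fy=4,interpolation=2))
E
```

```text
(no output)
```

View pics/s3z.png

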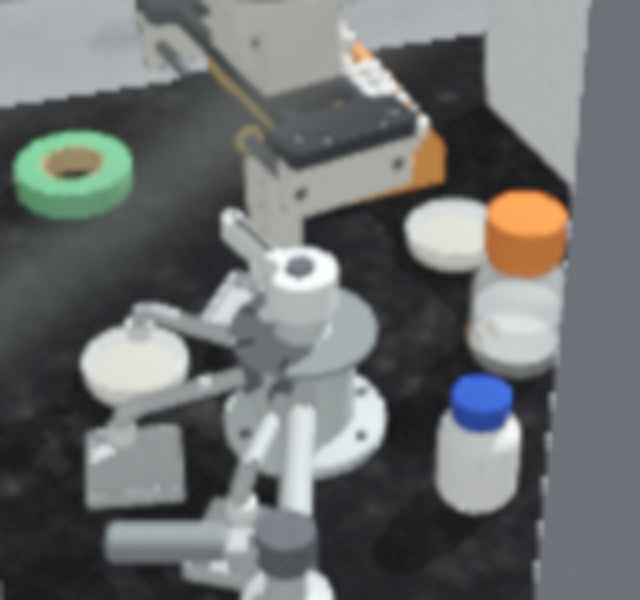

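```bash
cat > ang.py <<'E'
import sys
from h import *
from arc import S,L,x,y
n=sys.argv[1];u=(float(sys.argv[2]),float(sys.argv[3]));z=float(sys.argv[4]);c=S if len(sys.argv)<6 else L
p=ray(n,u,z);v=p-c;print(p,np.hypot(*v),np.arctan2(-v@y,-v@x))
E
python3 ang.py side 307.5 163.5 103.5; python3 ang.py side 325 177 112; python3 - <<'E'
from h import *;from arc import *
print(proj('side',[*S,112]))
for q in(-1.1,-1,-.9,-.433):
  u=-np.cos(q)*x-np.sin(q)*y;print(q,proj('side',[*(S+76*u),103.5]))
E
```

```text
[531.70792109 389.24900015] 69.93820866530831 -0.976974669982465
[552.51998916 318.83057036] 3.500711761073909 2.0895891477739506
[324.21967312 176.12690485]
-1.1 [309.88858858 160.98925416]
-1 [306.80710775 161.94696557]
-0.9 [303.87344536 163.07637385]
-0.433 [292.88953147 170.3522016 ]
```

send_rows(plan=[[[-0.84,-0.04,0],[0,0,8.6],-1],[[-1.38,-0.14,0],[0,0,14],-1],[[-1.92,-0.29,0],[0,0,20],-1],[[-2.44,-0.49,0],[0,0,26],-1],[[-2.44,-0.49,0],[0,0,26],-1]])

```text
time_s: 4.15
tcp_pos: [529.2, 373.0, 104.7]
tcp_rot: [[-0.622, 0.783, 0.0], [0.783, 0.622, 0.0], [0.0, 0.0, -1.0]]
ft_force: [0.3, -0.4, 0.2]
grip_width: 0.4
```

```bash
python3 look.py 4;python3 - <<'E'
import cv2
a=cv2.imread('pics/side4.png')[130:230,260:360];cv2.imwrite('pics/s4z.png',cv2.resize(a,None,fx=6,fy=6,interpolation=2))
E
```

```text
(no output)
```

View pics/s4z.png

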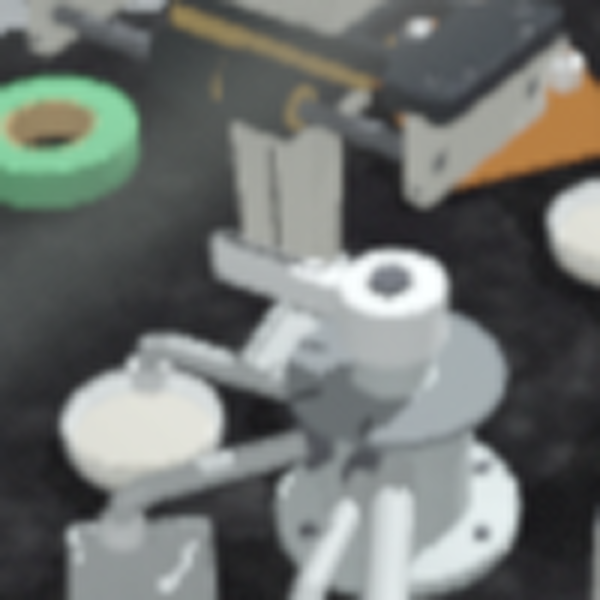

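```bash
python3 ang.py side 295.6 169.5 103.5;python3 - <<'E'
from h import *;from arc import *
for q in(-.7,-.6,-.5,-.433):
  u=-np.cos(q)*x-np.sin(q)*y;print(q,proj('side',[*(S+76*u),103.5])+[.6,.6],proj('side',[*(S+105*u),28]))
E
```

```text
[501.72218455 374.65651652] 72.46534899977087 -0.5055359763902373
-0.7 [299.15490559 166.41707197] [291.60414733 187.79909987]
-0.6 [296.8208365  168.00830581] [288.53214554 189.99775921]
-0.5 [294.73582252 169.73107054] [285.7709509 192.3858274]
-0.433 [293.48953147 170.9522016 ] [284.1099896  194.08333231]
```

send_rows(plan=[[[-0.2,-0.1,0],[0,0,2.5],-1],[[-0.42,-0.22,0],[0,0,5],-1],[[-0.42,-0.22,0],[0,0,5],-1],[[1.0,1.1,0],[0,0,5],-1],[[2.5,2.5,0],[0,0,5],-1]])

```text
time_s: 4.88
tcp_pos: [554.0, 398.2, 104.5]
tcp_rot: [[-0.688, 0.725, -0.001], [0.725, 0.688, -0.0], [0.001, -0.001, -1.0]]
ft_force: [0.5, -0.4, -0.0]
grip_width: 0.4
```

send_rows(plan=[[[0,0,5],[0,0,0],-1],[[0,0,10],[0,0,0],-1],[[-1,-5,11],[0,0,-10],-1],[[-3,-10,11],[0,0,-20],-1],[[-5,-15,11],[0,0,-30],-1]])

```text
time_s: 5.5
tcp_pos: [502.8, 246.6, 214.6]
tcp_rot: [[-0.228, 0.974, -0.001], [0.974, 0.228, -0.0], [0.0, -0.001, -1.0]]
ft_force: [0.7, -0.1, 0.5]
grip_width: 0.4
```

```bash
python3 look.py 5;python3 - <<'E'
import cv2
a=cv2.imread('pics/side5.png')[130:230,260:360];cv2.imwrite('pics/s5z.png',cv2.resize(a,None,fx=6,fy=6,interpolation=2))
E
```

```text
(no output)
```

View pics/m5.png

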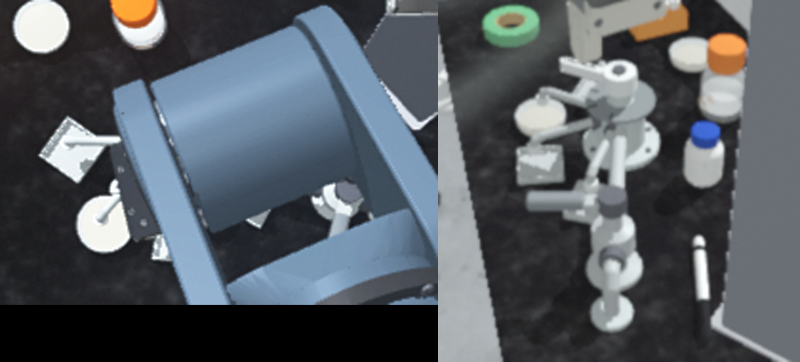

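View pics/s5z.png

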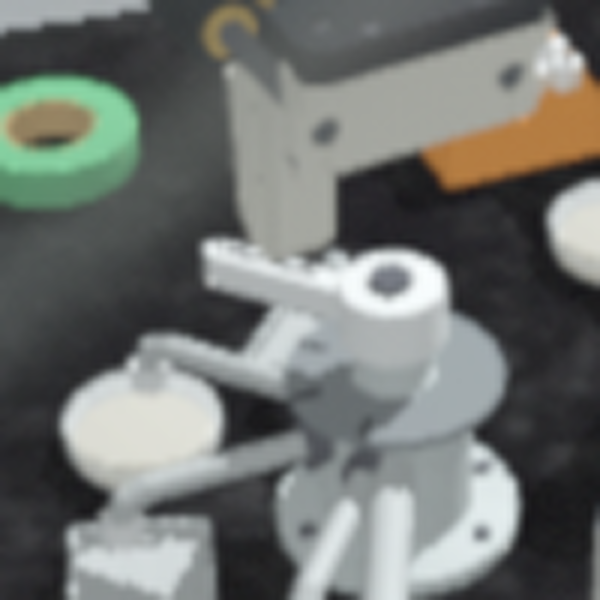

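send_rows(plan=[[[-1,-1,0],[0,0,-10],-1],[[-2,-2,0],[0,0,-20],-1],[[-3,-3,0],[0,0,-30],-1],[[-4,-4,0],[0,0,-40],-1],[[-4.6,-4.6,0],[0,0,-50],-1]])

```text
time_s: 6.22
tcp_pos: [457.6, 202.1, 214.6]
tcp_rot: [[0.598, 0.801, -0.001], [0.801, -0.598, 0.0], [-0.001, -0.001, -1.0]]
ft_force: [0.2, -0.4, -0.3]
grip_width: 0.2
```

send_rows(plan=[[[0,0,0],[0,0,-10],-1],[[0,0,0],[0,0,-20],-1],[[0,0,0],[0,0,-30],-1],[[0,0,0],[0,0,-40],-1],[[0,0,0],[0,0,-50],-1]])

```text
time_s: 6.85
tcp_pos: [457.9, 202.4, 214.6]
tcp_rot: [[0.998, 0.057, -0.001], [0.057, -0.998, 0.0], [-0.001, -0.0, -1.0]]
ft_force: [0.4, -0.1, -0.8]
grip_width: 0.4
```

send_rows(plan=[[[0,0,0],[0,0,-10],-1],[[0,0,0],[0,0,-20],-1],[[0,0,0],[0,0,-20],-1]])

```text
time_s: 7.22
tcp_pos: [457.9, 202.4, 214.5]
tcp_rot: [[0.96, -0.281, -0.001], [-0.281, -0.96, 0.0], [-0.001, 0.0, -1.0]]
ft_force: [0.6, 0.7, 0.3]
grip_width: 0.6
```

```bash
python3 look.py 6
```

```text
(no output)
```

View pics/m6.png

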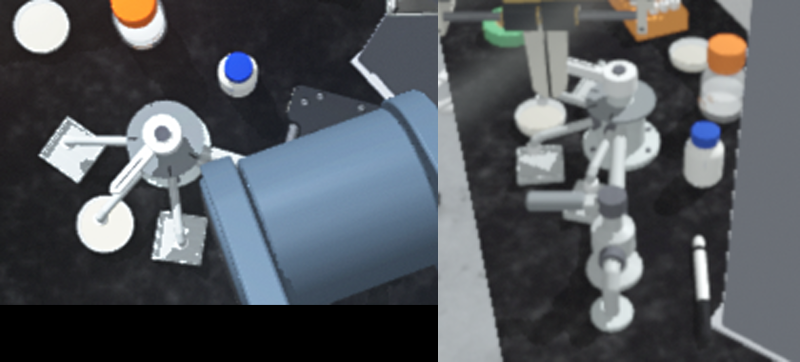

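```bash
python3 - <<'E'
import cv2
a=cv2.imread('pics/top6.png')[180:270,220:310];cv2.imwrite('pics/t6z.png',cv2.resize(a,None,fx=6,fy=6,interpolation=2))
E
```

```text
(no output)
```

View pics/t6z.png

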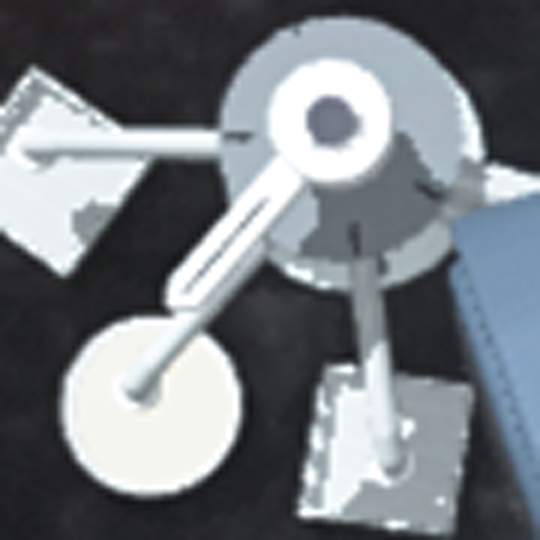

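```bash
python3 ang.py top 250 230 103.5; python3 ang.py top 251.2 227.5 103.5;python3 - <<'E'
from h import *;from arc import *
a=ray('top',(220+187/6,180+285/6),103.5);b=ray('top',(220+267/6,180+200/6),103.5);v=a-b;print(np.arctan2(-v@y,-v@x), ray('top',(220+331/6,180+120/6),112))
E
```

```text
[498.25014308 370.01584677] 71.73528561545152 -0.4257693670167471
[502.80484424 367.79846968] 66.87487995009026 -0.4463836065735824
-0.46324928866035336 [551.77223459 322.49264779]
```

send_rows(plan=[[[0,0,-4],[0,0,0],-1],[[0,0,-8],[0,0,0],-1],[[0,0,-10.8],[0,0,0],-1],[[0,0,-10.8],[0,0,0],-1]])

```text
time_s: 7.82
tcp_pos: [457.0, 201.7, 105.3]
tcp_rot: [[0.96, -0.279, -0.004], [-0.279, -0.96, -0.001], [-0.003, 0.002, -1.0]]
ft_force: [0.2, 0.8, 1.1]
grip_width: 0.5
```

send_rows(plan=[[[-0.5,-1.4,0],[0,0,0],-1],[[-0.9,-2.8,0],[0,0,0],-1],[[-1.3,-3.6,0],[0,0,8],-1],[[-1.6,-4.4,0],[0,0,17],-1],[[-1.6,-4.4,0],[0,0,17],-1]])

```text
time_s: 8.45
tcp_pos: [442.1, 157.2, 107.6]
tcp_rot: [[1.0, 0.01, 0.001], [0.01, -1.0, 0.0], [0.001, -0.0, -1.0]]
ft_force: [-0.1, 1.2, 0.7]
grip_width: 0.7
```

```bash
python3 look.py 7
```

```text
(no output)
```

View pics/m7.png

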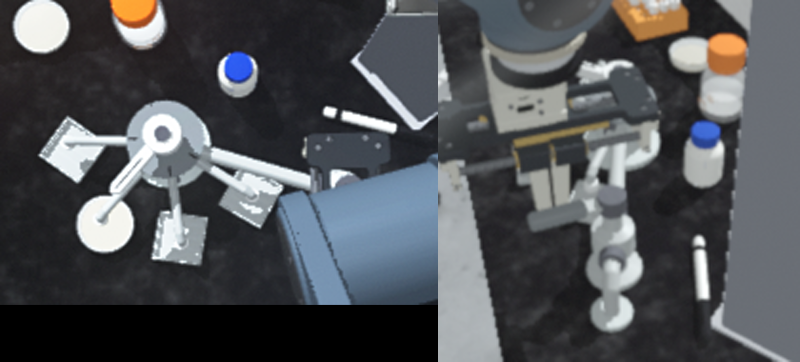

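send_rows(plan=[[[-0.17,-0.8,0],[0,0,8.6],-1],[[-0.22,-1.65,0],[0,0,17],-1],[[-0.14,-2.5,0],[0,0,26],-1],[[0.06,-3.3,0],[0,0,34],-1],[[0.06,-3.3,0],[0,0,34],-1]])

```text
time_s: 9.18
tcp_pos: [442.7, 124.8, 106.8]
tcp_rot: [[0.824, 0.566, 0.0], [0.566, -0.824, -0.0], [0.0, 0.0, -1.0]]
ft_force: [0.0, 0.5, 0.4]
grip_width: 0.2
```

send_rows(plan=[[[0.32,-0.78,0],[0,0,8.6],-1],[[0.76,-1.5,0],[0,0,17],-1],[[1.3,-2.15,0],[0,0,26],-1],[[1.6,-2.45,0],[0,0,30],-1],[[1.6,-2.45,0],[0,0,30],-1]])

```text
time_s: 9.8
tcp_pos: [458.3, 100.6, 106.6]
tcp_rot: [[0.432, 0.902, -0.001], [0.902, -0.432, -0.0], [-0.0, -0.0, -1.0]]
ft_force: [-0.6, 1.2, 1.0]
grip_width: 0.9
```

```bash
python3 look.py 8
```

```text
(no output)
```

View pics/m8.png

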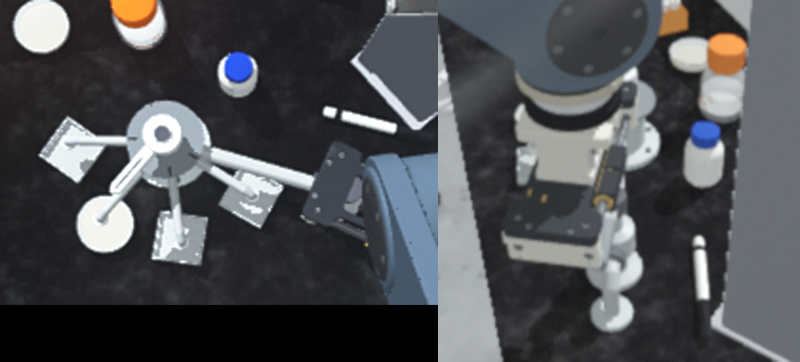

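send_rows(plan=[[[0.2,-0.15,0],[0,0,3],-1],[[0.4,-0.3,0],[0,0,5],-1],[[0.6,-0.4,0],[0,0,6],-1],[[0.6,-0.4,0],[0,0,6],-1]])

```text
time_s: 10.4
tcp_pos: [463.5, 96.6, 106.5]
tcp_rot: [[0.332, 0.943, -0.003], [0.943, -0.332, -0.0], [-0.001, -0.002, -1.0]]
ft_force: [-7.2, 1.1, 5.8]
grip_width: 0.6
```

send_rows(plan=[[[0.1,-0.04,0],[0,0,0],-1],[[0.2,-0.07,0],[0,0,0],-1],[[0.2,-0.07,0],[0,0,0],-1]])

```text
time_s: 10.78
tcp_pos: [463.8, 96.4, 106.3]
tcp_rot: [[0.333, 0.943, -0.006], [0.943, -0.333, 0.0], [-0.002, -0.006, -1.0]]
ft_force: [-15.9, 5.2, 13.6]
grip_width: 0.4
```

The force rises while the TCP stays put, so the lever is at its stop. Backing off.

send_rows(plan=[[[-0.6,0.2,0],[0,0,0],-1],[[-2,0.6,0],[0,0,0],-1],[[-4,1.2,0],[0,0,0],-1],[[-5,1.5,4],[0,0,0],-1],[[-6,1.8,9],[0,0,0],-1]])

```text
time_s: 11.4
tcp_pos: [405.2, 113.9, 197.1]
tcp_rot: [[0.332, 0.943, -0.002], [0.943, -0.332, -0.0], [-0.001, -0.001, -1.0]]
ft_force: [0.1, -0.1, 1.2]
grip_width: 0.8
```

send_rows(plan=[[[-3,1,4],[0,0,0],-1],[[-5,-4,8],[0,0,0],-1],[[-5,-9,10],[0,0,0],-1],[[-5,-14,10],[0,0,0],-1],[[-5,-14,10],[0,0,0],-1]])

```text
time_s: 12.02
tcp_pos: [356.1, -28.3, 296.7]
tcp_rot: [[0.336, 0.942, 0.001], [0.942, -0.336, -0.001], [-0.0, 0.001, -1.0]]
ft_force: [-0.4, 1.2, 0.9]
grip_width: 0.8
```

```bash
python3 look.py 9;python3 - <<'E'
import cv2
a=cv2.imread('pics/side9.png')[200:320,260:380];cv2.imwrite('pics/s9z.png',cv2.resize(a,None,fx=5,fy=5,interpolation=2))
E
```

```text
(no output)
```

View pics/m9.png

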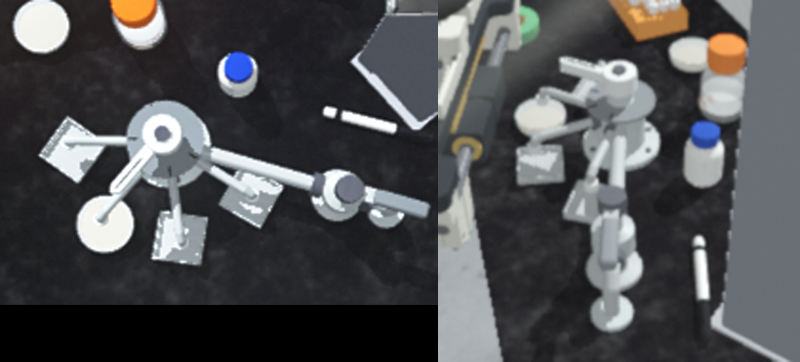

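View pics/s9z.png

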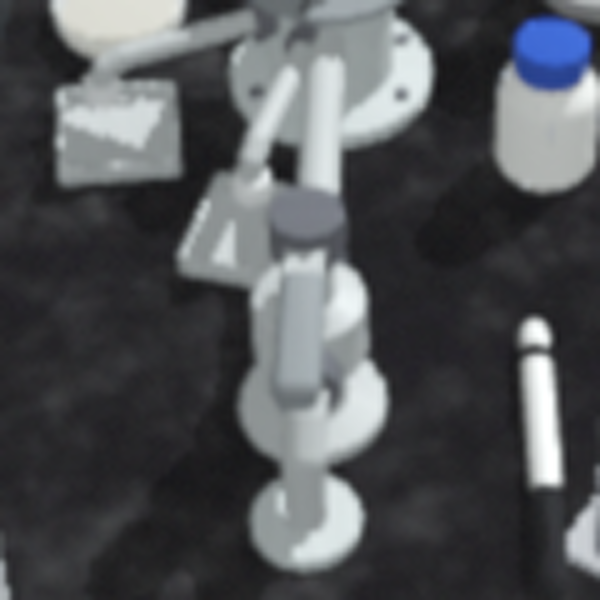

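```bash
python3 ang.py top 414.3 240.2 105 L; python3 - <<'E'
from h import *
d0=np.load('top6_d.npy')
a=cv2.imread('pics/top0.png').astype(int);b=cv2.imread('pics/top9.png').astype(int)
m=np.abs(a-b).max(2)>60
n,l,s,c=cv2.connectedComponentsWithStats(m[100:290,190:420].astype(np.uint8))
print([(s[i].tolist()) for i in range(1,n) if s[i,4]>12])
E
```

```text
[472.16163874  67.85592684] 78.44621258379564 1.569458157112692
[[53, 75, 26, 28, 238], [57, 106, 23, 26, 162], [80, 116, 8, 7, 31], [191, 128, 35, 16, 233], [89, 131, 5, 9, 31], [176, 134, 9, 9, 33], [169, 145, 15, 26, 225], [86, 151, 17, 17, 132]]
```

```bash
python3 -c "
from bench import sign_off;print(sign_off())"
```

```text
the job is handed in; nothing more can be done
None
```

I pushed the selector pointer round to outlet 1, the one above the right-most dish, with the closed fingertips. I then pushed the shut-off lever a quarter turn to its stop, backed the arm clear and handed the job in at about 12 s. The hand-in gives no verdict.

**Selector:** two readings at the pointer's tip from the top view gave -0.43 and -0.45 rad, and one along its stripe gave -0.46. The target is -0.433 ± 0.13. I measured this before opening the lever, and the last pictures showed the pointer unchanged.

**Shut-off:** the top view gave 1.569 rad, in line with the pipe. At the end of the push the force rose to about 17 N sideways while the tool stayed put, which confirms the stop.

**Other objects:** comparing the top pictures from the start and the end, the dish, trays, bottles and marker showed no visible shift. One change showed up on the tray under outlet 2. I took it for a reflection or shadow on the steel and did not measure that tray's position.

**Disagreements:** the distance between the two lever axes measured 188 mm against the 190 mm given, which is within the calibration tolerance. The pointer also ran up to about 0.08 rad ahead of where I computed the finger contact, so I made the last push shorter.

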